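# Lock a bracelet blank in the bending jig

## Task

Clamp the bracelet blank in the brass bending jig: push the plunger's ball handle along the straight leg of the L-shaped slot until it stops at the corner, then push it over sideways into the cross leg as far as it will go, so that the plunger is locked and its jaw holds the blank against the round former. Work with the fingertips only: push the handle gently without gripping it, and leave the blank and everything else on the bench alone.

Things in the scene. Friction and masses are not known exactly. Their poses are not given: they have to be found in the camera images.
- jig: Fixed brass bending jig on a dark wooden board (300 x 150 mm, top 36 mm above the bench). Origin: centre of the board's underside, on the bench; +x is the way the plunger is driven towards the former, z up. A level round barrel runs along x from -115 to -15 mm at y 0, axis 76 mm up, outer radius 22 mm, the slot cut in its wall. Above the barrel stands nothing but the handle
- slot_corner (a point): Corner of the L-shaped slot, on top of the barrel at jig x -40, y 0, z 98 mm; axes as the jig's. The slot is 11 mm wide. Straight leg: from here back along the barrel's top to jig x -90 mm. Cross leg: from here round the barrel's -y side. The stud of the handle runs in it
- former_face (a point): Point of the upright round brass former (radius 30 mm, top 114 mm above the bench) that faces the jaw, at jig x 48, y 0, z 76 mm. Behind the former, at jig x 108 to 166 mm, is the steel C-clamp, 111 mm high
- ball (a point): Centre of the handle's steel ball, 22 mm across, 58 mm from the barrel's axis on a straight steel stud 8 mm thick. In the jig's frame: x = -85 mm + ram, y = -58 mm * sin(handle), z = 76 mm + 58 mm * cos(handle)
- ram (a joint): Plunger's travel in m: 0 with the stud at the rear end of the straight leg, 0.045 at the front stop, the corner; starts between 0 and 0.014. It slides stiffly (about 4 N, and up to 2 N more over the last 5 mm, where the sprung jaw pushes the blank home) and stays where it is left
- handle (a joint): Handle's swing about the barrel's axis in rad: 0 upright, growing towards the jig's -y side, 1.05 at the end of the cross leg. In the straight leg the slot holds it near upright; it swings only with ram within 1.5 mm of the front stop, and once it is over the plunger cannot slide back. About 2 N at the ball moves it; it stays where it is left
- blank: The bracelet blank, a loose flat nickel silver strip 150 x 20 x 3 mm that stands on its long edge across the jig, on a brass rest (top at z 62 mm of the jig) between two short pins and the former. Origin: middle of its lower edge; its y runs along the strip. It starts about 2 mm short of the former; the jaw pushes it home
- jaw: The plunger's leather-faced sprung jaw, 30 mm wide, 26 mm high. Origin: centre of the face that meets the blank
- mallet: Bystander: rawhide-faced mallet lying on the bench at the jig's +y side, 250 mm long, head 85 x 40 mm, 41 mm high
- cabochon: Bystander: turquoise cabochon in a round steel bezel, 26 mm across, 13 mm high, lying on the jig's board at the barrel's +y side
- dish: Bystander: frosted glass setting dish on the bench at the jig's -y side, 90 mm across, 26 mm high
- cuff: Bystander: finished cuff bracelet standing on its edge on the bench at the jig's -y side, 60 mm across, 20 mm high
- spare_blank: Bystander: a second bracelet blank, 150 x 20 x 3 mm, lying flat towards a side of the bench
- pliers: Bystander: pliers, 160 mm long, 14 mm high, lying towards a side of the bench
Mind the look-alikes: they are no part of the job. Leave any orange look-alike of the blank alone.

How it is judged:
By the outcome, as a careful person would: the job done as asked, in the order asked, and still so for the second after the job is handed in, with the robot touching nothing.
It also fails if it takes over 53 s, if anything falls off the work surface, if the arm or the gripper's body presses on something with over 40 N, if the wrist force passes 120 N, or if a joint passes its speed limit or range.

## Robot

A 6-joint arm with a two-finger parallel gripper is mounted at the origin on the work surface. World frame = base frame: x ahead of the robot, y to its left, z up, the work surface at z = 0. Lengths are in m, angles in rad, forces in N, time in s.
With the tool pointing down it reaches from about 0.4 to 0.825 m from the base axis. Payload 7 kg.
Tool frame: the origin (TCP) lies at the centre of the arm's flange, where the gripper is bolted on; the fingertips stand 178 mm ahead of it and the grasp point (between the pads) lies 159 mm ahead of it; z points along the fingers, y is the direction in which the jaws open and shut (so a half turn about z gives the same grasp; the last joint's range is limited). The gripper opens to 88 mm and grips with 3 to 60 N. Pads are 19 mm wide; open, the fingers measure 130 mm over their backs; the gripper's body (78 mm by 193 mm) begins 47 mm behind the grasp point.
Start: joints at [1.463, 0.359, 0.012, 0, -1.224, -0.288], TCP at [0.26, 0.623, 0.405] pointing down, gripper open.
Joint ranges: [-3.07, 3.07], [-1.43, 2.12], [-1.02, 1.25], [-3.03, 1.67], [-3.05, -0], [-3.03, 3.03]. Speed limits (rad/s): [2.39, 2.39, 3.01, 3.14, 3.14, 3.14].

## Interface

Orientations are given as [roll, pitch, yaw] about the fixed x, y, z axes, in that order (R = Rz(yaw) Ry(pitch) Rx(roll)).
In Python, from station import * gives the robot as it stands.
- The arm moves only by the tool send_rows, never from a script. Its argument "motion" is a list of rows, each an object with "offset": the shift along the tool's x, y, z in cm, a list of three; "turn": the turn about the tool's z in degrees. In form: [{"offset": [x, y, z], "turn": turn}, ...]. A call has 1 to 8 rows; each row is the pose to reach, as a shift and turn from the pose commanded when the call began, along the tool's axes at that moment; what a row does not reach only later rows make up. A row lasts 1/10 s, in which the tool goes at most 50 mm and 8.59 degrees, less where a joint would pass 70% of its speed; a pose out of reach is approached as far as the arm can. A call with a gripper value outside its range is refused whole. "hand" is the opening, from -1 (shut) to 1 (fully open), set as the call begins (left out, the last holds). The fingers move at their own pace and stop on an object; "squeeze" is the grip in N (left out, the last holds). Time passes only in rows, so rows that repeat a pose let the fingers close. It gives the time, the measured TCP pose, the force and the opening at its end, in the units of the state.
- get_state(): the state, without advancing time (a new reading comes with each control period).
- grab_frame(name): name is "side" or "top" or "wrist"; returns a dict with "frame" (384x512x3 uint8, blue, green, red), "range_z" (384x512 float32, m along the optical axis (not along the pixel's ray), 0 where there is no reading), "vertical_fov" (degrees; the focal length in pixels is half the picture's height over the tangent of half this angle, whatever the lens; pixels are square), "cx", "cy" (the principal point, pixels), "cam_to_world" (4x4, takes a point from camera to world coordinates). Camera axes: x right, y up, looking along -z (the intrinsics and any distortion apply to the point x, -y, -z); pixel columns grow to the right and rows downward; lengths in m; the calibration is good to about 2 mm. A picture is of the moment at which its call begins.
- job_done(): hands the job in, once; it reports no verdict.
The state is a dict: "t": time; "q": joint angles; "qd": joint speeds; "joint_efforts": joint torques, N m; "eef_pos": TCP position; "ee_rot": TCP orientation; "force": force on the tool from outside, world axes, zero at the start; "moment": the same for the moment, N m; "width": finger opening in m.
Only numpy, scipy, OpenCV 4.12 (cv2) and the standard library are available. Lean on these libraries where they do the work, as an engineer would, in place of code of your own. Each camera call takes 0.05 s, during which the arm holds its last target. There are 200 camera calls.

## Working session

There is one attempt and no reset: what is moved stays moved. The work goes in short steps, Python scripts to look and compute and a tool call to move; the robot and the scene stay as the last step left them, time stands still between calls to the robot, and variables do not carry over. Pictures are saved under pics/ and viewed, about 8 in all and at most 12, crops included, and the job is handed in when it is done.

Besides the shell and the picture viewer there is one more tool, called as name([rows], argument=value, ...), one row to a line, values as JSON. send_rows: Moves the arm, as the interface text tells. Its arguments: {"type":"object","properties":{"motion":{"type":"array"},"hand":{"type":"number"},"squeeze":{"type":"number"}},"required":["motion"]}

```bash
mkdir -p pics; cat > h.py <<'E'
from station import *
import numpy as np, cv2
def save(cam):
    d=grab_frame(cam); np.savez(f'{cam}.npz',**d); return d
def pt(d,u,v,r=2):
    z=d['range_z'][int(v)-r:int(v)+r+1,int(u)-r:int(u)+r+1]; z=np.median(z[z>0])
    f=192/np.tan(np.radians(float(d['vertical_fov']))/2)
    p=np.array([(u-d['cx'])/f*z,-(v-d['cy'])/f*z,-z,1]); return (d['cam_to_world']@p)[:3]
E
python3 - <<'E'
from h import *
s=get_state(); print(s)
for c in('top','side'):
    d=save(c); print(c,d['vertical_fov'],d['cx'],d['cy'],d['cam_to_world'],[k for k in d])
    cv2.imwrite(f'pics/{c}1.png',cv2.resize(d['frame'],(768,576)))
E
```

```text
{'t': 0.0, 'q': array([ 1.46312851e+00,  3.59367789e-01,  1.10234907e-02, -3.89422788e-04,
       -1.22409946e+00, -2.88100511e-01]), 'qd': array([ 1.09894483e-03,  3.15394467e-04,  3.15818893e-04,  4.47148835e-05,
        1.55533153e-04, -1.17534809e-03]), 'joint_efforts': array([-7.50570180e-04, -5.82735193e+01,  2.93040454e+01,  6.99710503e+00,
        6.87916239e-03, -1.84010605e-04]), 'eef_pos': array([0.26014022, 0.6226238 , 0.40371232]), 'ee_rot': array([ 3.13990910e+00, -1.17145753e-04, -3.95900857e-01]), 'force': array([-0.57472897,  0.02925142,  0.12009621]), 'moment': array([-0.01152986,  0.01307407,  0.00989729]), 'width': 0.08759412163296064}
top 54.352612824431134 252.76459710478593 194.98325893224208 [[-0.01044088  0.98692475 -0.16084316  0.37627478]
 [-0.99989811 -0.0087386   0.01128728 -0.0059863 ]
 [ 0.00973415  0.16094462  0.98691544  1.16549362]
 [ 0.          0.          0.          1.        ]] ['frame', 'range_z', 'vertical_fov', 'cx', 'cy', 'cam_to_world']
side 53.36907345225573 257.9882370508489 189.68825990818465 [[-0.76212922  0.37016651 -0.53116458  0.06571018]
 [-0.64733803 -0.42224743  0.63455542  0.59609679]
 [ 0.01060829  0.82745626  0.56142996  0.63094242]
 [ 0.          0.          0.          1.        ]] ['frame', 'range_z', 'vertical_fov', 'cx', 'cy', 'cam_to_world']
```

View pics/top1.png

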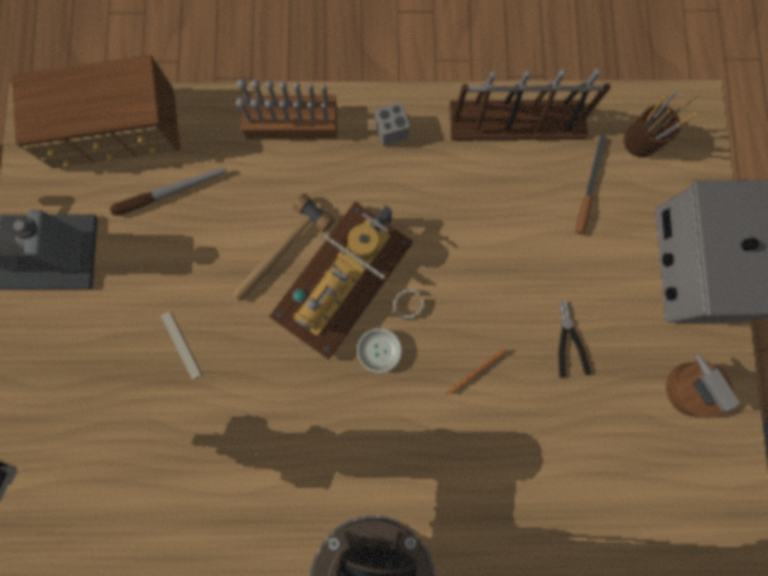

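View pics/side1.png

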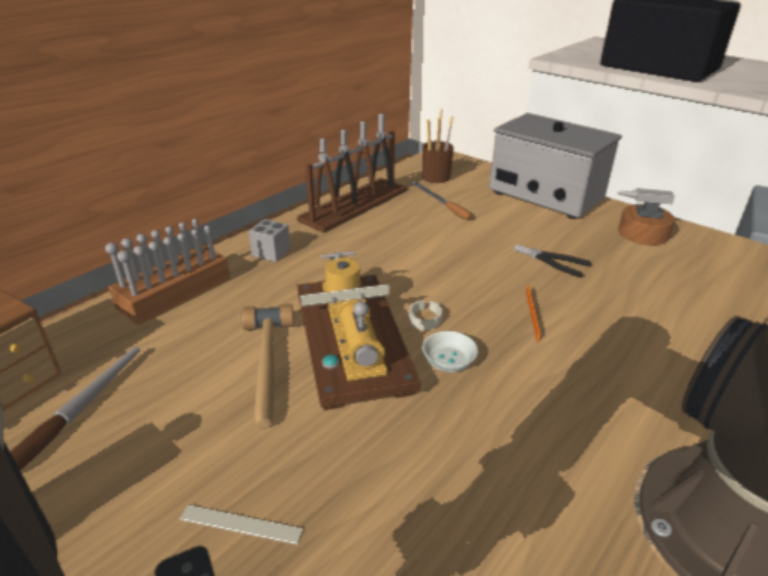

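The top view shows the jig's board with corners at about (357,204), (411,241), (331,358) and (271,316). The former is at (367,240) and the barrel's rear at (305,325). In the side view the ball is at about (360,310) and the barrel's rear face at (367,356). Next I'll deproject these points and enlarge the area round the jig.

```bash
python3 - <<'E'
from h import *
t=dict(np.load('top.npz')); s=dict(np.load('side.npz'))
for n,u,v in [('A',359,208),('B',407,242),('C',330,353),('D',276,316),('former',360,246),('dish',379,350),('cuff',400,310),('mallet',312,213)]:
    print(n,pt(t,u/1.5,v/1.5,1).round(4))
for n,u,v in [('ball',360,310),('cyl',367,356),('former',343,268)]:
    print('side',n,pt(s,u/1.5,v/1.5,1).round(4))
a=cv2.resize(t['frame'][125:250,170:300],None,fx=4.6,fy=4.6,interpolation=cv2.INTER_CUBIC)[:575]
b=cv2.resize(s['frame'][160:280,190:330],None,fx=4.8,fy=4.8,interpolation=cv2.INTER_CUBIC)
cv2.imwrite('pics/tc.png',a); cv2.imwrite('pics/sc.png',b); print(a.shape,b.shape)
E
```

```text
A [0.7393 0.0213 0.0372]
B [ 0.6658 -0.0777  0.036 ]
C [0.4385 0.081  0.0339]
D [0.5138 0.1899 0.0378]
former [0.6397 0.018  0.1097]
dish [ 0.4452 -0.0177  0.0065]
cuff [ 0.5285 -0.0626  0.001 ]
mallet [0.7298 0.1195 0.0352]
side ball [0.518  0.1153 0.1391]
side cyl [0.49   0.1322 0.0794]
side former [0.6463 0.0187 0.1103]
(575, 598, 3) (576, 672, 3)
```

View pics/tc.png

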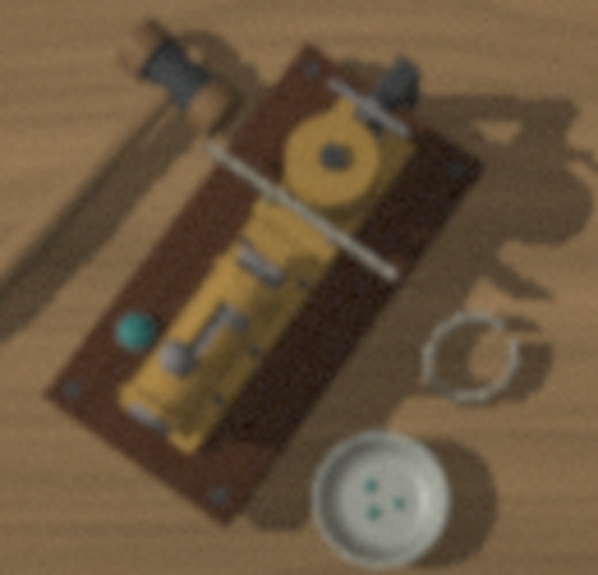

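View pics/sc.png

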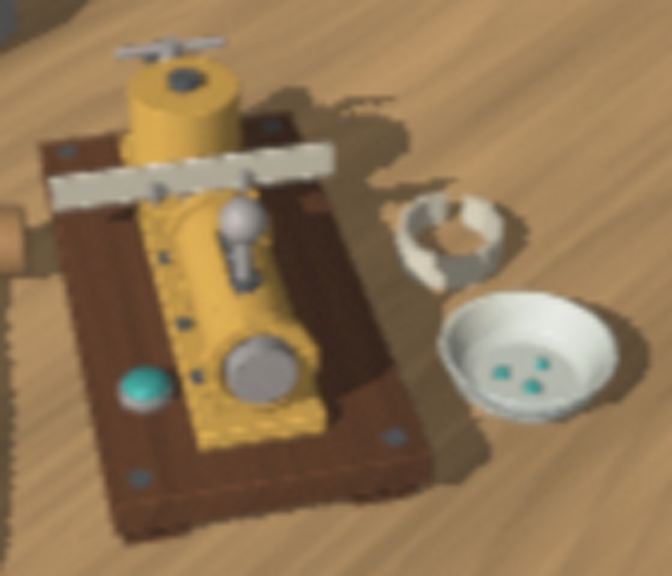

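The crops show the ball at (177,357) in the top crop and (243,220) in the side crop. The former's bolt is at (334,157) and the board's screws are at (70,390), (220,495), (455,168) and (310,68). The handle is upright near the rear of the barrel, and the blank stands between the pins and the former.

```bash
python3 - <<'E'
from h import *
t=dict(np.load('top.npz')); s=dict(np.load('side.npz'))
T=lambda u,v:pt(t,170+u/4.6-.4,125+v/4.6-.4,1)
S=lambda u,v:pt(s,190+u/4.8-.4,160+v/4.8-.4,1)
q=[T(*p) for p in[(70,390),(220,495),(455,168),(310,68)]]
q=np.array(q);print(q.round(4), q.mean(0))
e=(q[2]+q[3]-q[0]-q[1]); print(np.degrees(np.arctan2(e[1],e[0])))
q2=np.array([S(*p) for p in[(140,479),(395,437),(272,126),(67,152)]]);print(q2.round(4), q2.mean(0))
e=(q2[2]+q2[3]-q2[0]-q2[1]); print(np.degrees(np.arctan2(e[1],e[0])))
print('former',T(334,157),S(185,79))
for d,p in((t,T(177,357)),(s,S(243,220))):
    c=d['cam_to_world'][:3,3]; r=(p-c)/np.linalg.norm(p-c); print('ball',p,(p+.011*r).round(4))
E
```

```text
[[ 0.5178  0.1877  0.0371]
 [ 0.4477  0.0884  0.0384]
 [ 0.666  -0.0688  0.0382]
 [ 0.7367  0.0286  0.0381]] [0.59202962 0.05896542 0.03793676]
-35.87687114411841
[[ 0.5166  0.1875  0.0372]
 [ 0.4469  0.0893  0.0364]
 [ 0.6658 -0.0692  0.036 ]
 [ 0.7352  0.029   0.0368]] [0.59113698 0.0591552  0.03661383]
-35.925228954824625
former [0.65415488 0.0114229  0.11419229] [0.65050875 0.01601804 0.11507303]
ball [0.52380241 0.10578748 0.14308412] [0.5254 0.107  0.1323]
ball [0.51864217 0.11383373 0.14130414] [0.5247 0.1074 0.1348]
```

Both cameras agree. The jig centre is at (0.5915, 0.0591) with yaw -35.9°, and the ball is at jig x -82, y 0, so ram is about 3 mm. I'll work with closed fingers and tool x along jig x.

send_rows([
  {"offset": [40.4,36.4,0],"turn": 13.2},
  {"offset": [40.4,36.4,0],"turn": 13.2},
  {"offset": [40.4,36.4,0],"turn": 13.2},
  {"offset": [40.4,36.4,0],"turn": 13.2},
  {"offset": [40.4,36.4,0],"turn": 13.2},
  {"offset": [40.4,36.4,0],"turn": 13.2},
  {"offset": [40.4,36.4,0],"turn": 13.2},
  {"offset": [40.4,36.4,0],"turn": 13.2},
], hand=-1, squeeze=5)

```text
t: 0.9
eef_pos: [0.4314, 0.2591, 0.4046]
ee_rot: [-3.142, 0.0, -0.626]
force: [0.4, 0.8, 0.6]
width: 0.029
```

```bash
cat >> h.py <<'E'
YAW=np.radians(-35.9); C=np.array([.5915,.0591,0])
JR=np.array([[np.cos(YAW),-np.sin(YAW),0],[np.sin(YAW),np.cos(YAW),0],[0,0,1]])
from scipy.spatial.transform import Rotation as Ro
def where():
    s=get_state(); R=Ro.from_euler('xyz',s['ee_rot']).as_matrix()
    tip=s['eef_pos']+R[:,2]*.178
    print('t',s['t'],'tip jig mm',(JR.T@(tip-C)*1e3).round(1),'yaw',np.degrees(s['ee_rot'][2]).round(2),'Fjig',(JR.T@s['force']).round(2),'w',s['width'])
    return s,R,tip
def need(jx,jy,jz):
    s,R,tip=where(); d=JR@np.array([jx,jy,jz])/1e3+C-tip
    print('offset cm',(R.T@d*100).round(2),'turn',np.degrees(s['ee_rot'][2]-YAW).round(2))
E
python3 -c "
from h import *
need(-122,0,226)"
```

```text
t 0.9 tip jig mm [-247.    68.2  226.6] yaw -35.86 Fjig [-0.14  0.87  0.62] w 0.029025620912048113
offset cm [12.49  6.83  0.06] turn 0.04
```

send_rows([
  {"offset": [12.5,6.8,0],"turn": 0},
  {"offset": [12.5,6.8,0],"turn": 0},
  {"offset": [12.5,6.8,0],"turn": 0},
  {"offset": [12.5,6.8,6],"turn": 0},
  {"offset": [12.5,6.8,9],"turn": 0},
  {"offset": [12.5,6.8,9],"turn": 0},
  {"offset": [12.5,6.8,9],"turn": 0},
])

```text
t: 1.6
eef_pos: [0.493, 0.1329, 0.3151]
ee_rot: [3.14, -0.0, -0.626]
force: [0.6, 0.2, 1.1]
width: 0.0004
```

```bash
python3 - <<'E'
from h import *
need(-122,0,128)
for c in('side','wrist'):
    d=save(c)
s=np.load('side.npz')['frame'][130:290,150:350]; w=np.load('wrist.npz')['frame']
a=cv2.resize(s,(600,480),interpolation=cv2.INTER_CUBIC)
cv2.imwrite('pics/s2.png',a); cv2.imwrite('pics/w2.png',w)
E
```

```text
t 1.6 tip jig mm [-123.1    1.7  137.1] yaw -35.85 Fjig [0.4  0.54 1.06] w 0.00041443299466964456
offset cm [0.11 0.17 0.91] turn 0.05
```

View pics/s2.png

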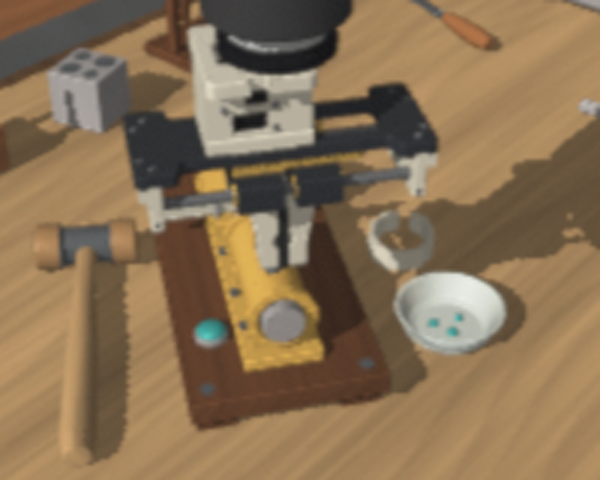

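View pics/w2.png

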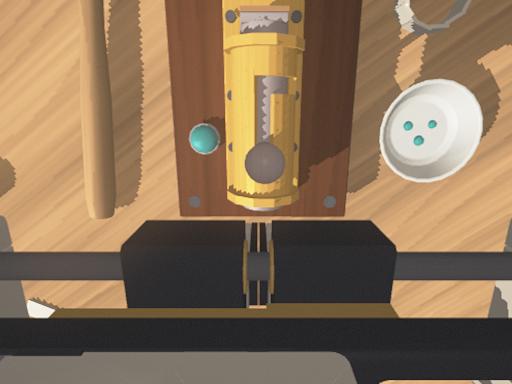

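The wrist view shows the ball at (265,163), straight ahead of the closed fingers, which are centred at column 260. The side view shows the fingertips behind the ball and clear of everything. Now lower slightly and push forward.

send_rows([
  {"offset": [0,0.15,0.9],"turn": 0},
  {"offset": [0.6,0.15,1.1],"turn": 0},
  {"offset": [1.2,0.15,1.1],"turn": 0},
  {"offset": [1.8,0.15,1.1],"turn": 0},
  {"offset": [2.4,0.15,1.1],"turn": 0},
  {"offset": [3.0,0.15,1.1],"turn": 0},
  {"offset": [3.5,0.15,1.1],"turn": 0},
])

```text
t: 2.4
eef_pos: [0.5206, 0.1109, 0.3038]
ee_rot: [-3.141, 0.0, -0.626]
force: [-2.7, 2.2, 2.0]
width: 0.0005
```

```bash
python3 -c "
from h import *
need(-65,0,126)"
```

```text
t 2.4 tip jig mm [-87.9   0.4 125.8] yaw -35.89 Fjig [-3.5   0.19  1.97] w 0.0005006125494675072
offset cm [ 2.29  0.04 -0.02] turn 0.01
```

Contact at about 4 N, as expected for the sliding friction. I'll keep pushing and slow down near the stop.

send_rows([
  {"offset": [0.5,0,0],"turn": 0},
  {"offset": [1.0,0,0],"turn": 0},
  {"offset": [1.4,0,0],"turn": 0},
  {"offset": [1.8,0,0],"turn": 0},
  {"offset": [2.1,0,0],"turn": 0},
  {"offset": [2.3,0,0],"turn": 0},
  {"offset": [2.4,0,0],"turn": 0},
])

```text
t: 3.1
eef_pos: [0.5397, 0.0969, 0.3036]
ee_rot: [3.142, 0.0, -0.626]
force: [-3.1, 3.2, 2.5]
width: 0.0003
```

```bash
python3 -c "
from h import *
need(-60.5,0,126)"
```

```text
t 3.1 tip jig mm [-64.1   0.2 125.6] yaw -35.89 Fjig [-4.42  0.77  2.49] w 0.0002958251289730812
offset cm [ 0.36  0.02 -0.04] turn 0.01
```

send_rows([
  {"offset": [0.1,0,0],"turn": 0},
  {"offset": [0.2,0,0],"turn": 0},
  {"offset": [0.3,0,0],"turn": 0},
  {"offset": [0.3,0,0],"turn": 0},
])

```text
t: 3.5
eef_pos: [0.542, 0.0952, 0.3036]
ee_rot: [3.142, 0.0, -0.626]
force: [-2.5, 2.3, 2.5]
width: 0.0006
```

```bash
python3 -c "
from h import *
need(-60.5,0,126)"
```

```text
t 3.5 tip jig mm [-61.3   0.2 125.6] yaw -35.88 Fjig [-3.41  0.39  2.45] w 0.0005989471134347779
offset cm [ 0.08  0.02 -0.04] turn 0.02
```

send_rows([
  {"offset": [0.1,0,0],"turn": 0},
  {"offset": [0.2,0,0],"turn": 0},
  {"offset": [0.2,0,0],"turn": 0},
])

```text
t: 3.8
eef_pos: [0.5436, 0.0941, 0.3036]
ee_rot: [3.141, 0.0, -0.626]
force: [-2.9, 2.8, 2.2]
width: 0.0006
```

send_rows([
  {"offset": [0.1,0,0],"turn": 0},
  {"offset": [0.15,0,0],"turn": 0},
  {"offset": [0.15,0,0],"turn": 0},
])

```text
t: 4.1
eef_pos: [0.5444, 0.0935, 0.3036]
ee_rot: [3.141, 0.001, -0.626]
force: [-6.6, 6.1, 3.8]
width: 0.0004
```

```bash
python3 -c "
from h import *
need(-60.5,0,126)"
```

```text
t 4.1 tip jig mm [-58.5   0.2 125.6] yaw -35.89 Fjig [-8.92  1.06  3.84] w 0.0004394768595543213
offset cm [-0.2   0.02 -0.04] turn 0.01
```

Force is now rising with little motion. One more small step should show whether this is the stop.

send_rows([
  {"offset": [0.1,0,0],"turn": 0},
  {"offset": [0.1,0,0],"turn": 0},
])

```text
t: 4.3
eef_pos: [0.5447, 0.0932, 0.3036]
ee_rot: [3.141, 0.002, -0.626]
force: [-10.6, 8.5, 6.9]
width: 0.0005
```

```bash
python3 -c "
from h import *
need(-60.5,0,126)"
```

```text
t 4.3 tip jig mm [-5.820e+01  1.000e-01  1.256e+02] yaw -35.9 Fjig [-13.58   0.69   6.91] w 0.0005498080954656707
offset cm [-0.23  0.01 -0.04] turn 0.0
```

That is the stop: commanding 1 mm more gave 0.3 mm of travel and 5 N more force. Now back off, go over the ball and come down on the +y side.

send_rows([
  {"offset": [-1.5,0,0],"turn": 0},
  {"offset": [-1.5,0,-5],"turn": 0},
  {"offset": [-1.5,-4.5,-5],"turn": 0},
  {"offset": [1.8,-4.5,-5],"turn": 0},
  {"offset": [1.8,-4.5,-5],"turn": 0},
  {"offset": [1.8,-4.5,-2],"turn": 0},
  {"offset": [1.8,-4.5,0],"turn": 0},
  {"offset": [1.8,-4.5,0],"turn": 0},
])

```text
t: 5.1
eef_pos: [0.5853, 0.1179, 0.3007]
ee_rot: [3.137, 0.002, -0.627]
force: [-0.3, -0.2, -0.5]
width: 0.0009
```

```bash
python3 - <<'E'
from h import *
need(-40,25,126)
d=save('side'); save('top')
cv2.imwrite('pics/s3.png',cv2.resize(d['frame'][130:290,150:350],(600,480),interpolation=cv2.INTER_CUBIC))
E
```

```text
t 5.1 tip jig mm [-40.   43.1 122.7] yaw -35.92 Fjig [-0.13 -0.39 -0.53] w 0.0009020214301914743
offset cm [-0.    1.81 -0.32] turn -0.02
```

View pics/s3.png

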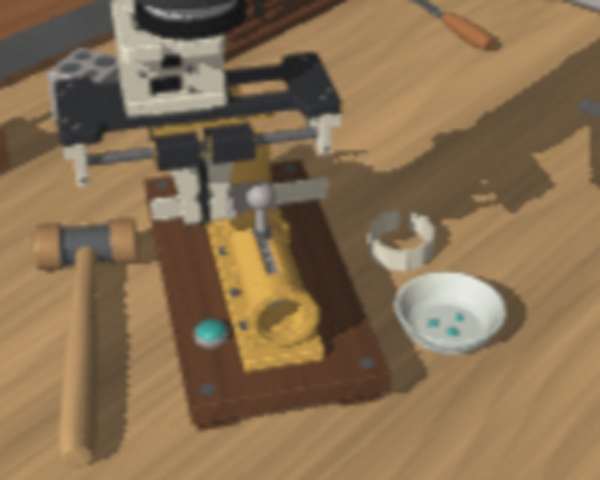

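The side view shows the ball at (260,197) at the front of the slot, still upright. The fingertips are beside it on the +y side, centred at about x 195, and the blank is against the former. Now push sideways.

send_rows([
  {"offset": [0,1.0,-0.2],"turn": 0},
  {"offset": [0,1.8,-0.2],"turn": 0},
  {"offset": [0,2.4,-0.2],"turn": 0},
  {"offset": [0,3.0,-0.2],"turn": 0},
  {"offset": [0,3.5,-0.1],"turn": 0},
])

```text
t: 5.7
eef_pos: [0.566, 0.0898, 0.3055]
ee_rot: [-3.14, -0.001, -0.626]
force: [1.3, 0.7, 1.3]
width: 0.0004
```

```bash
python3 -c "
from h import *
need(-40,-10,121)"
```

```text
t 5.7 tip jig mm [-38.5  10.2 127.5] yaw -35.88 Fjig [0.6  1.34 1.28] w 0.0004168072555051753
offset cm [-0.16  2.03  0.65] turn 0.02
```

send_rows([
  {"offset": [-0.1,0.5,0.1],"turn": 0},
  {"offset": [-0.1,1.0,0.25],"turn": 0},
  {"offset": [-0.1,1.5,0.4],"turn": 0},
  {"offset": [-0.1,2.0,0.65],"turn": 0},
])

```text
t: 6.1
eef_pos: [0.5533, 0.0742, 0.2979]
ee_rot: [3.141, 0.0, -0.626]
force: [0.6, 1.6, 1.0]
width: 0.0002
```

```bash
python3 -c "
from h import *
need(-40,-19,116)"
```

```text
t 6.1 tip jig mm [-39.8 -10.2 119.9] yaw -35.87 Fjig [-0.5   1.68  0.98] w 0.00017310731364156837
offset cm [-0.02  0.88  0.39] turn 0.03
```

send_rows([
  {"offset": [0,0.45,0.15],"turn": 0},
  {"offset": [0,0.9,0.35],"turn": 0},
  {"offset": [0,1.2,0.55],"turn": 0},
  {"offset": [0,1.5,0.75],"turn": 0},
  {"offset": [0,1.5,0.75],"turn": 0},
])

```text
t: 6.6
eef_pos: [0.5444, 0.062, 0.2903]
ee_rot: [3.141, 0.0, -0.626]
force: [0.6, 0.8, -0.0]
width: 0.0008
```

```bash
python3 - <<'E'
from h import *
need(-40,-28.5,108)
d=save('side')
cv2.imwrite('pics/s4.png',cv2.resize(d['frame'][150:270,190:340],(750,600),interpolation=cv2.INTER_CUBIC))
E
```

```text
t 6.6 tip jig mm [-40.  -25.4 112.3] yaw -35.89 Fjig [ 0.04  0.97 -0.05] w 0.0007891824114784978
offset cm [-0.    0.31  0.43] turn 0.01
```

View pics/s4.png

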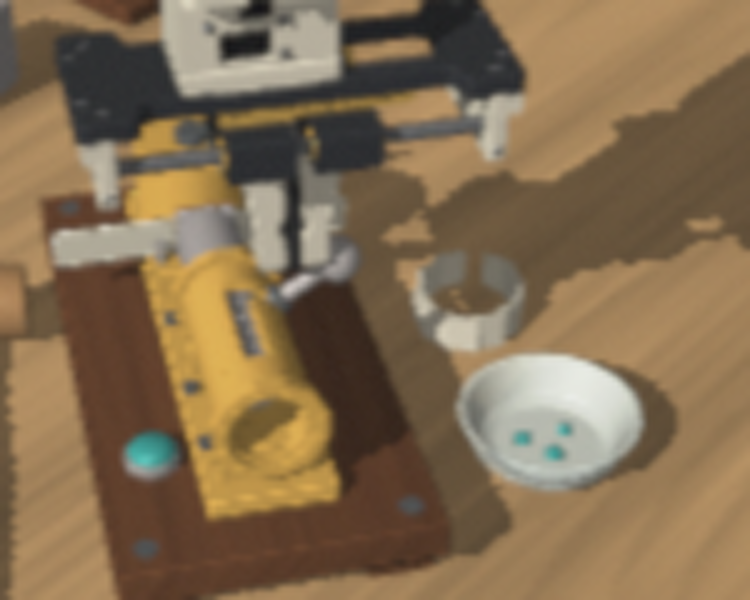

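The handle has swung far over, with the ball at (340,262) and the stud in the cross leg. I'll keep going until it stops.

send_rows([
  {"offset": [0,0.2,0.2],"turn": 0},
  {"offset": [0,0.35,0.4],"turn": 0},
  {"offset": [0,0.5,0.45],"turn": 0},
  {"offset": [0,0.5,0.45],"turn": 0},
])

```text
t: 7.05
eef_pos: [0.5424, 0.059, 0.287]
ee_rot: [-3.139, -0.001, -0.626]
force: [0.6, 5.5, 5.8]
width: 0.0009
```

```bash
python3 -c "
from h import *
need(-40,-28.5,108)"
```

```text
t 7.05 tip jig mm [-39.5 -28.4 109. ] yaw -35.86 Fjig [-2.79  4.82  5.84] w 0.0008523209556515381
offset cm [-0.05  0.01  0.1 ] turn 0.04
```

send_rows([
  {"offset": [0,0.1,0.1],"turn": 0},
  {"offset": [0,0.2,0.15],"turn": 0},
  {"offset": [0,0.2,0.15],"turn": 0},
])

```text
t: 7.35
eef_pos: [0.5419, 0.0582, 0.2865]
ee_rot: [-3.136, -0.002, -0.625]
force: [-1.9, 9.3, 10.6]
width: 0.0002
```

```bash
python3 -c "
from h import *
need(-40,-28.5,108)"
```

```text
t 7.35 tip jig mm [-39.3 -28.8 108.5] yaw -35.83 Fjig [-6.94  6.42 10.64] w 0.00024202694124823013
offset cm [-0.07 -0.03  0.05] turn 0.07
```

It is hard against the end: force climbed to 14 N for about 0.6 mm of travel. Retract up and back, then check.

send_rows([
  {"offset": [0,-0.8,-0.5],"turn": 0},
  {"offset": [0,-1.2,-4],"turn": 0},
  {"offset": [0,-1.2,-9],"turn": 0},
  {"offset": [-5,-1.2,-13],"turn": 0},
  {"offset": [-10,-1.2,-13],"turn": 0},
  {"offset": [-15,-1.2,-13],"turn": 0},
  {"offset": [-18,-1.2,-13],"turn": 0},
  {"offset": [-18,-1.2,-13],"turn": 0},
])

```text
t: 8.15
eef_pos: [0.3988, 0.1734, 0.4151]
ee_rot: [-3.14, 0.001, -0.622]
force: [0.9, 0.4, -0.2]
width: 0.0008
```

```bash
python3 - <<'E'
from h import *
where(); d=save('side'); t=save('top')
a=cv2.resize(d['frame'][150:270,190:340],(750,600),interpolation=cv2.INTER_CUBIC)
cv2.imwrite('pics/s5.png',a)
cv2.imwrite('pics/t5.png',cv2.resize(t['frame'][125:250,170:300],(598,575),interpolation=cv2.INTER_CUBIC))
E
```

```text
t 8.15 tip jig mm [-223.2  -20.2  237.1] yaw -35.63 Fjig [ 0.46  0.82 -0.24] w 0.00075950790157191
```

View pics/s5.png

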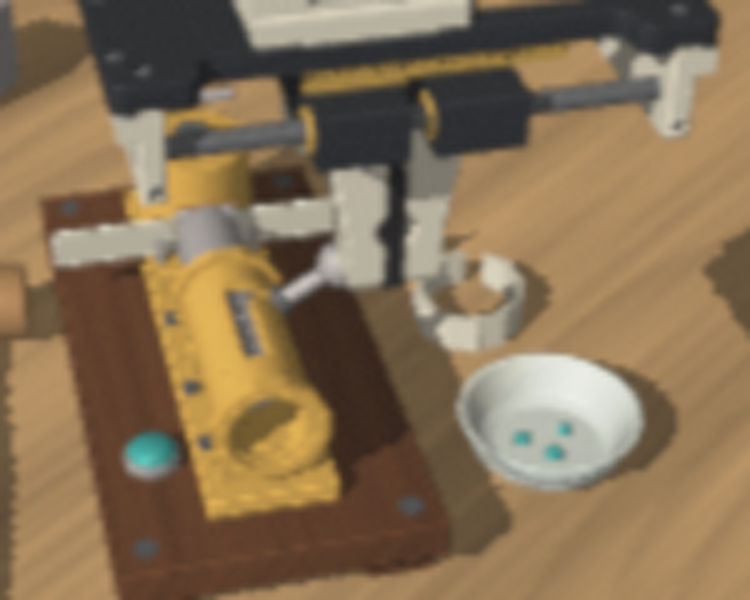

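View pics/t5.png

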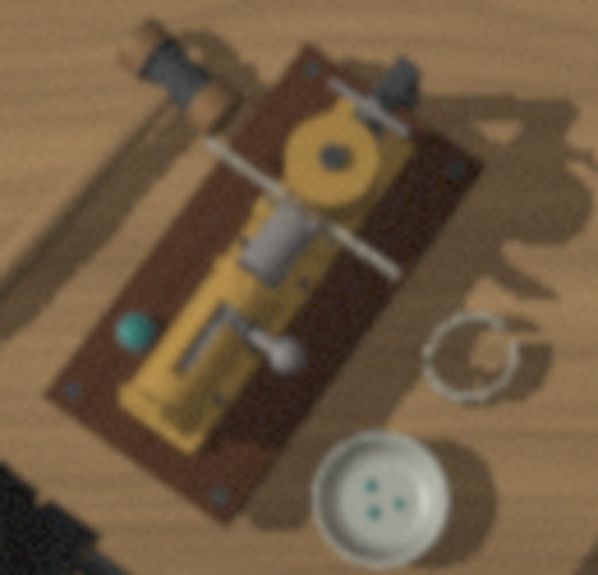

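The top crop shows the ball over at (288,354), in the cross leg on the -y side. The blank lies straight against the former and nothing else has moved. A last number check on the ball before handing in.

```bash
python3 - <<'E'
from h import *
t=dict(np.load('top.npz')); p=pt(t,170+288/4.6-.4,125+354/4.6-.4,1)
c=t['cam_to_world'][:3,3]; b=p+.011*(p-c)/np.linalg.norm(p-c); j=JR.T@(b-C)*1e3
print('ball jig',j.round(1),'angle',np.arctan2(-j[1],j[2]-76))
if abs(j[0]+40)<6 and j[1]<-45: print(job_done())
E
```

```text
ball jig [-38.8 -50.5 105.5] angle 1.0427545269606375
the job is handed in; nothing more can be done
None
```

The plunger is locked and the job is handed in. At 8.15 s, with the arm withdrawn, the jaw was holding the blank against the former.

- **Straight leg:** with the fingers closed, I pushed the ball forward at about 4 N. It reached the stop at the corner, where force rose to about 14 N with almost no further travel.
- **Cross leg:** I then went over the ball and pushed it from the +y side into the cross leg until force rose to about 14 N with almost no travel.
- **Final check:** the top camera put the ball at jig (-38.8, -50.5, 105.5) mm, a handle angle of 1.04 rad. The expected position is (-40, -50, 105) mm and 1.05 rad. The 1.2 mm difference in x is within the camera calibration.
- **Surroundings:** in the last pictures the blank lies straight against the former. The mallet, cabochon, dish and cuff look unmoved; I did not recheck the spare blank and pliers, but the arm's path did not go near them. No check failed.

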